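# Feed the vial rack one row with the hand wheel

### The job

Bring the next row of vials under the code reader: with the fingers push the feeder's hand wheel round by its upright handle, clockwise seen from above, through exactly one full turn, so that the handle is back over the index mark it started from, then leave it. Only push the handle, gently, without gripping it; do not move the vial carriage by hand, and leave the bottle, beaker, tip box and tube stand where they are.

Things in the scene. Friction and masses are not known exactly. Their poses are not given: they have to be found in the camera images.
- head: drive head of the feeder: a fixed round aluminium flange, 196 mm in diameter and 24 mm high, its top 36 mm above the table, carrying the steel hand wheel. Origin on the wheel's vertical axis, at the flange's underside, 12 mm above the table. x axis points horizontally from the wheel axis to the index mark; z up. Its place and yaw (any direction) differ from start to start.
- handle: upright black cylinder, 22 mm in diameter, 50 mm tall, on the wheel's rim, free to spin on its own axis. Origin at the centre of its foot, 75 mm above the table; its top is at 125 mm. It goes round with the wheel on a level circle of 65 mm radius. The steel wheel below has a rim of 144 mm outside diameter, three spokes and a hub; the rest of the wheel is no higher than 78 mm above the table.
- index_mark (a point): middle of the short black radial bar (26 x 7 mm) fixed on the flange, 83 mm from the wheel axis and 39 mm above the table. It reaches out from under the rim; at the start the handle stands on the same radius as it. Eleven thin ticks mark the other 30 degree steps.
- wheel (a joint): turning angle of the hand wheel in rad: 0 at the start with the handle at the index mark, growing clockwise seen from above, 6.283 after one turn. It runs on past one turn (to just over two) with no stop or click there. It needs about 0.12 N m (2 N at the handle), and stays where it is left.
- carriage: sliding carriage and rack of six blue-capped vials (three rows of two, rows 40 mm apart), 115 x 130 mm, top 115 mm above the table; its near edge stands 145 mm from the wheel axis at the start. Geared to the wheel: moves 40 mm a turn along the feeder's +y, away from the wheel. Origin at the centre of its underside, 210 mm from the wheel axis at the start. Not to be touched.
- feeder: fixed white base plate, 210 x 500 mm, 12 mm thick, under head and carriage. Origin on the wheel axis at the table; y axis along the rail from the wheel to the carriage, z up. Over the rail, 250 mm from the wheel axis, is the reader bridge, 181 mm high: a post on its +x side and an arm with a black reader head.
- bottle: loose glass bottle with a red cap, 70 mm in diameter, 150 mm tall, standing; origin at the centre of its underside. Leave alone.
- beaker: loose open glass beaker, 76 mm in diameter, 90 mm tall; origin at the centre of its underside. Leave alone.
- tip_box: loose pipette tip box, blue with a clear top, 122 x 87 x 67 mm; origin at the centre of its underside. Leave alone.
- tube_stand: loose red open tube stand, 60 x 100 x 55 mm; origin at the centre of its underside. Leave alone.

How it is judged:
By the outcome, as a careful person would: the job done as asked, in the order asked, and still so for the second after the job is handed in, with the robot touching nothing.
It also fails if it takes over 67 s, if anything falls off the work surface, if the arm or the gripper's body presses on something with over 40 N, if the wrist force passes 120 N, or if a joint passes its speed limit or range.

### The arm

A 6-joint arm with a two-finger parallel gripper is mounted at the origin on the work surface. World frame = base frame: x ahead of the robot, y to its left, z up, the work surface at z = 0. Lengths are in m, angles in rad, forces in N, time in s.
With the tool pointing down it reaches from about 0.3 to 0.85 m from the base axis. Payload 5.4 kg.
Tool frame: the origin (TCP) lies midway between the tips of the shut fingers; the grasp point (between the pads) lies 19 mm behind it; z points along the fingers, y is the line along which they close (so a half turn about z gives the same grasp; the last joint's range is limited). The gripper opens to 85 mm and grips with 20 to 120 N. Pads are 22 mm wide; open, the fingers measure 114 mm over their backs; the gripper's body (76 mm by 85 mm) begins 54 mm behind the grasp point. The pads swing forward as they close: fully open they stand 13 mm farther back than shut.
Start: joints at [1.085, 0.158, 1.597, -0, 1.386, -0.21], TCP at [0.157, 0.553, 0.231] pointing down, gripper open.
Joint ranges: [-2.91, 2.91], [-0.94, 2.29], [0.18, 2.7], [-1.29, 4.43], [0.17, 2.64], [-3, 3]. Speed limits (rad/s): [2.57, 2.57, 3.14, 3.14, 3.14, 3.14].

### API

Orientations are given as a rotation vector (axis times angle).
In Python, from plant import bot gives the robot as it stands.
- The arm moves only by the shell command python3 -m crank 'ROWS' [FORCE]. ROWS is JSON, a list of rows, each an object with "travel": the shift along the world's x, y, z in mm, a list of three; "delta_rot": the turn, a rotation vector about the world's x, y, z in degrees, a list of three; "fingers": the gripper command: -1 is fully open, 1 is shut, values between are in proportion. A call has 1 to 10 rows; each row is the pose to reach, as a shift and turn from the pose commanded when the call began; what a row does not reach only later rows make up. A row lasts 1/10 s, in which the tool goes at most 50 mm and 8.59 degrees, less where a joint would pass 70% of its speed; a pose out of reach is approached as far as the arm can. A call with a gripper value outside its range is refused whole. The fingers move at their own pace and stop on an object; FORCE is the grip in N (left out, the last holds). Time passes only in rows, so rows that repeat a pose let the fingers close. It gives the time, the measured TCP pose, the force, the opening and the grip force at its end, in the units of the state.
- bot.get_state(): the state, without advancing time (a new reading comes with each control period).
- bot.snapshot(name): name is "side" or "top"; returns a dict with "color" (480x640x3 uint8, blue, green, red), "fx", "fy", "cx", "cy" (pixels), "R" (3x3) and "t" (3): a world point X has camera coordinates R X + t. Camera axes: x right, y down, z forward; pixel columns grow to the right and rows downward; lengths in m; the calibration is good to about 2 mm. A picture is of the moment at which its call begins. There is no depth.
- bot.finish_job(): hands the job in; it is judged then, once.
Trained networks look in the newest picture that a camera, given by its name, has taken for a name from the list of things; names that differ only in an ending like _2 or _b are one class to them, and where a whole thing is asked for, a point or a joint stands for the part that bears it (a point fixed in the world has none). Each returns a list of dicts, best first, with "confidence" (0 to 1); they miss things now and then, are a little off and sometimes report something else, mostly with a low value. They report only what shows in the picture. A call takes as long as a camera call.
- bot.recognise(camera, label): "location" ([x, y, z] in m, in world coordinates, good to about 4 mm: the middle of the surface that is visible of it).
- bot.masks_of(camera, label): "mask" (480x640 bool, what is visible of it).
- bot.mark_of(camera, label): "location" ([x, y, z] in m, in world coordinates, good to about 4 mm: a listed point, or the origin of a listed thing).
The state is a dict: "t": time; "qpos": joint angles; "joint_velocities": joint speeds; "joint_torque": joint torques, N m; "ee_pos": TCP position; "ee_rot": TCP orientation; "wrist_force": force on the tool from outside, world axes, zero at the start; "moment": the same for the moment, N m; "gripper_width": finger opening in m; "grip_force": force on a finger pad.
Only numpy, scipy, OpenCV 4.12 (cv2) and the standard library are available. Lean on these libraries where they do the work, as an engineer would, in place of code of your own. Each camera call takes 0.05 s, during which the arm holds its last target. There are 200 camera calls.

## Working session

There is one attempt and no reset: what is moved stays moved. The work goes in short steps, Python scripts to look and compute and a shell command to move; the robot and the scene stay as the last step left them, time stands still between calls to the robot, and variables do not carry over. Pictures are saved under pics/ and viewed, at most 10 in all, crops included, and the job is handed in when it is done.

```bash
mkdir -p pics; python3 - <<'E'
from plant import bot
import cv2,numpy as np
for c in("top","side"):
    s=bot.snapshot(c);cv2.imwrite(f"pics/{c}0.png",s["color"])
    for l in("head","handle","index_mark","carriage","feeder","bottle","beaker","tip_box","tube_stand"):
        r=bot.mark_of(c,l)
        print(c,l,[(np.round(x["location"],3).tolist(),round(x["confidence"],2)) for x in r[:2]])
s=bot.get_state();print(s["t"],s["ee_pos"],s["ee_rot"],s["wrist_force"])
E
```

```text
top head [([0.525, -0.142, 0.01], 0.84)]
top handle [([0.56, -0.087, 0.074], 0.53)]
top index_mark [([0.573, -0.072, 0.04], 0.78)]
top carriage [([0.529, 0.07, 0.023], 0.55)]
top feeder []
top bottle [([0.452, -0.403, -0.002], 0.71)]
top beaker [([0.68, -0.163, -0.001], 0.95)]
top tip_box [([0.707, 0.0, 0.002], 0.87)]
top tube_stand [([0.613, -0.379, -0.001], 0.94)]
side head [([0.527, -0.141, 0.012], 0.63)]
side handle [([0.561, -0.09, 0.074], 0.66)]
side index_mark [([0.567, -0.075, 0.036], 0.75), ([0.534, 0.069, 0.022], 0.75)]
side carriage [([0.538, 0.066, 0.026], 0.97)]
side feeder [([0.537, 0.067, 0.022], 0.6)]
side bottle [([0.453, -0.397, -0.002], 0.96), ([0.526, -0.142, 0.013], 0.67)]
side beaker [([0.677, -0.161, 0.001], 0.66), ([0.617, -0.381, 0.0], 0.59)]
side tip_box [([0.71, -0.001, -0.0], 0.82)]
side tube_stand [([0.616, -0.383, -0.0], 0.62), ([0.451, -0.393, -0.001], 0.44)]
1.0 [0.15660377 0.55323922 0.23129633] [ 4.31855303e-01  3.11176787e+00 -6.69291781e-05] [-0.16700103  0.05977848 -0.425506  ]
```

View pics/top0.png

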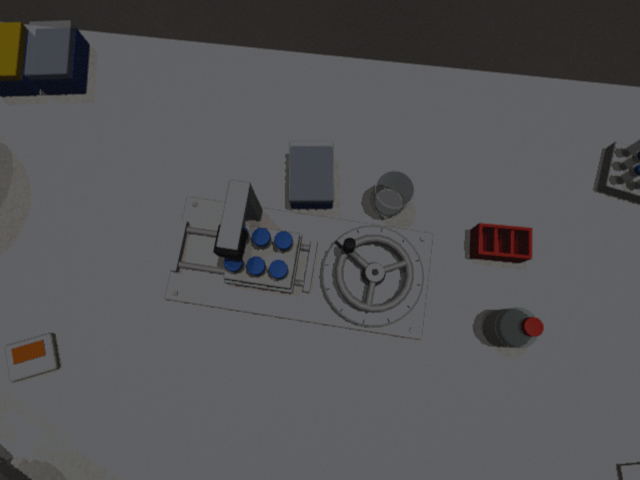

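View pics/side0.png

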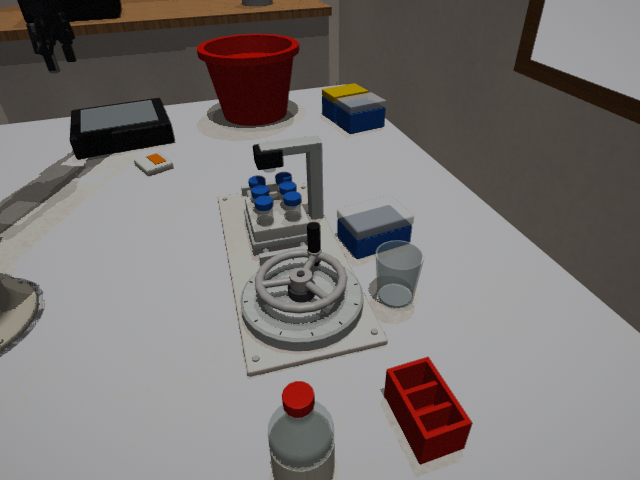

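The top view shows the wheel hub at about (375,272), the handle at (349,245) and the beaker at (392,193). The side view shows the handle at (313,237). From the network positions, the wheel axis is near (0.526,-0.1415) and the handle is at about 57°. I'll save initial handle references to compare against at the end, then move in with shut fingers.

```bash
cat > h.py <<'E'
from plant import bot
import numpy as np,cv2
def cen(c):
    s=bot.snapshot(c); m=bot.masks_of(c,"handle")
    out=[]
    for x in m[:2]:
        v,u=np.nonzero(x["mask"]); out.append((round(u.mean(),2),round(v.mean(),2),len(u),round(x["confidence"],2)))
    return s,out
def proj(s,X):
    p=s["R"]@np.array(X)+s["t"]; return np.array([s["fx"]*p[0]/p[2]+s["cx"],s["fy"]*p[1]/p[2]+s["cy"]])
E
python3 - <<'E'
from h import *
for c in("top","side"):
    s,o=cen(c);print(c,o)
    C=np.array([.526,-.1415])
    for a in(52,57,62):
        r=np.radians(a);P=C+.065*np.array([np.cos(r),np.sin(r)])
        print(a,proj(s,[*P,.1]),proj(s,[*P,.125]))
    print("hub",proj(s,[*C,.076]))
E
python3 -m crank '[{"travel":[20,-34,0],"delta_rot":[0,0,-2],"fingers":1},{"travel":[44,-75,0],"delta_rot":[0,0,-4],"fingers":1},{"travel":[68,-116,0],"delta_rot":[0,0,-6],"fingers":1},{"travel":[92,-157,0],"delta_rot":[0,0,-8],"fingers":1},{"travel":[116,-198,0],"delta_rot":[0,0,-10],"fingers":1},{"travel":[140,-239,0],"delta_rot":[0,0,-12],"fingers":1},{"travel":[164,-280,0],"delta_rot":[0,0,-14],"fingers":1},{"travel":[188,-321,0],"delta_rot":[0,0,-16],"fingers":1},{"travel":[207,-355,0],"delta_rot":[0,0,-17],"fingers":1},{"travel":[217,-372,0],"delta_rot":[0,0,-17],"fingers":1}]'
```

```text
top [(np.float64(310.95), np.float64(175.05), 3067, 0.64), (np.float64(348.9), np.float64(245.55), 185, 0.54)]
52 [349.72437948 243.14836991] [350.55969297 240.3459196 ]
57 [347.62072757 245.47560424] [348.39307085 242.74086876]
62 [345.72971037 247.98146934] [346.44546837 245.31980568]
hub [374.8906273  270.37665472]
side [(np.float64(313.8), np.float64(237.17), 355, 0.64)]
52 [316.18080566 238.03064466] [315.77601372 225.28705999]
57 [312.86523148 237.45413465] [312.39236321 224.72418296]
62 [309.47625221 237.05301922] [308.93376716 224.33345006]
hub [301.60505221 274.06848614]
t: 2.2
ee_pos: [0.3748, 0.1787, 0.2316]
ee_rot: [0.892, 3.011, -0.0]
wrist_force: [1.0, 0.7, 0.5]
gripper_width: 0.0001
grip_force: 0.0
```

```bash
python3 -m crank '[{"travel":[22,-38,0],"delta_rot":[0,0,0],"fingers":1},{"travel":[45,-76,0],"delta_rot":[0,0,0],"fingers":1},{"travel":[68,-116,0],"delta_rot":[0,0,0],"fingers":1},{"travel":[91,-156,0],"delta_rot":[0,0,0],"fingers":1},{"travel":[114,-195,0],"delta_rot":[0,0,0],"fingers":1},{"travel":[134,-230,0],"delta_rot":[0,0,0],"fingers":1},{"travel":[146,-250,0],"delta_rot":[0,0,0],"fingers":1},{"travel":[149,-255,0],"delta_rot":[0,0,0],"fingers":1},{"travel":[149,-255,-20],"delta_rot":[0,0,0],"fingers":1},{"travel":[149,-255,-50],"delta_rot":[0,0,0],"fingers":1}]'
python3 - <<'E'
from h import *
for c in("top","side"):
    s=bot.snapshot(c);cv2.imwrite(f"pics/{c}1.png",s["color"])
    u,v=proj(s,[.53,-.1,.12]).astype(int)
    cv2.imwrite(f"pics/{c}1c.png",cv2.resize(s["color"][v-100:v+100,u-100:u+100],None,fx=2,fy=2))
a=[cv2.imread(f"pics/{c}1c.png") for c in("top","side")];cv2.imwrite("pics/c1.png",np.hstack(a))
E
```

```text
t: 3.2
ee_pos: [0.524, -0.0738, 0.1828]
ee_rot: [0.886, 3.009, -0.0]
wrist_force: [0.3, -0.0, -0.2]
gripper_width: -0.0
grip_force: 0.0
```

View pics/c1.png

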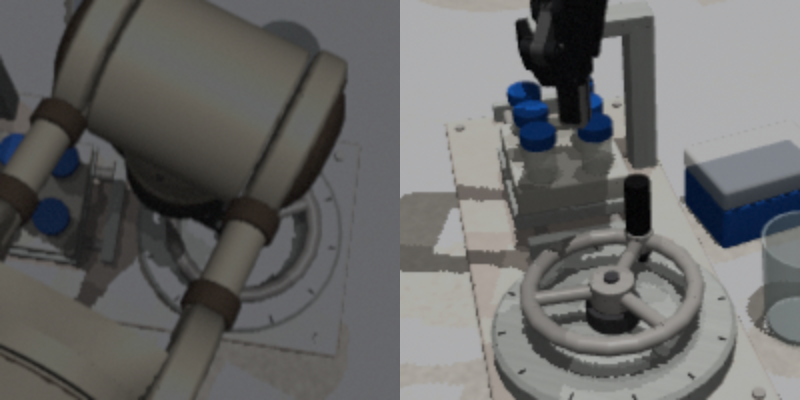

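The side crop shows the shut fingers at about (575,120), upper left of the handle at (637,205), with a clear path down. Now I'll descend and compute the circle rows.

```bash
python3 -m crank '[{"travel":[0,0,-20],"delta_rot":[0,0,0],"fingers":1},{"travel":[0,0,-45],"delta_rot":[0,0,0],"fingers":1},{"travel":[0,0,-70],"delta_rot":[0,0,0],"fingers":1},{"travel":[0,0,-85],"delta_rot":[0,0,0],"fingers":1},{"travel":[0,0,-89],"delta_rot":[0,0,0],"fingers":1},{"travel":[0,0,-89],"delta_rot":[0,0,0],"fingers":1}]'
python3 - <<'E'
import numpy as np
P=lambda a:65*np.array([np.cos(np.radians(a)),np.sin(np.radians(a))])
a=92
for st in [4]+[6]*6:
    print(a,[np.round(P(a-st*k)-P(a)).astype(int).tolist() for k in range(1,11)]); a-=10*st
E
```

```text
t: 3.9
ee_pos: [0.5228, -0.0734, 0.093]
ee_rot: [0.886, 3.014, 0.0]
wrist_force: [-0.3, 0.9, 0.6]
gripper_width: -0.0
grip_force: 0.0
92 [[5, 0], [9, 0], [14, -1], [18, -2], [22, -3], [27, -5], [31, -7], [35, -9], [39, -11], [42, -14]]
52 [[5, -4], [10, -9], [14, -15], [17, -21], [20, -27], [22, -33], [24, -40], [25, -47], [25, -53], [24, -60]]
-8 [[-1, -7], [-3, -13], [-6, -19], [-9, -25], [-13, -31], [-18, -36], [-23, -41], [-28, -45], [-34, -48], [-40, -51]]
-68 [[-6, -2], [-13, -4], [-20, -5], [-27, -5], [-33, -4], [-40, -3], [-47, -1], [-53, 2], [-59, 5], [-64, 9]]
-128 [[-5, 4], [-10, 9], [-14, 15], [-17, 21], [-20, 27], [-22, 33], [-24, 40], [-25, 47], [-25, 53], [-24, 60]]
-188 [[1, 7], [3, 13], [6, 19], [9, 25], [13, 31], [18, 36], [23, 41], [28, 45], [34, 48], [40, 51]]
-248 [[6, 2], [13, 4], [20, 5], [27, 5], [33, 4], [40, 3], [47, 1], [53, -2], [59, -5], [64, -9]]
```

```bash
python3 -m crank '[{"travel":[5,-1,0],"delta_rot":[0,0,0],"fingers":1},{"travel":[9,-2,0],"delta_rot":[0,0,0],"fingers":1},{"travel":[14,-4,0],"delta_rot":[0,0,0],"fingers":1},{"travel":[18,-5,0],"delta_rot":[0,0,0],"fingers":1},{"travel":[23,-6,0],"delta_rot":[0,0,0],"fingers":1},{"travel":[28,-8,0],"delta_rot":[0,0,0],"fingers":1},{"travel":[32,-10,0],"delta_rot":[0,0,0],"fingers":1},{"travel":[36,-12,0],"delta_rot":[0,0,0],"fingers":1},{"travel":[40,-14,0],"delta_rot":[0,0,0],"fingers":1},{"travel":[43,-17,0],"delta_rot":[0,0,0],"fingers":1}]'
python3 - <<'E'
from h import *
s,o=cen("side");print(o);cv2.imwrite("pics/s2.png",s["color"][150:390,180:440].repeat(2,0).repeat(2,1))
print(bot.mark_of("side","handle")[:2])
E
```

```text
t: 4.9
ee_pos: [0.5658, -0.0908, 0.0922]
ee_rot: [-0.887, -3.013, -0.0]
wrist_force: [-2.4, 0.7, 2.3]
gripper_width: 0.0002
grip_force: 1.2
[(np.float64(328.14), np.float64(242.2), 389, 0.87)]
[{'location': [0.5803, -0.1067, 0.074], 'confidence': 0.78}]
```

View pics/s2.png

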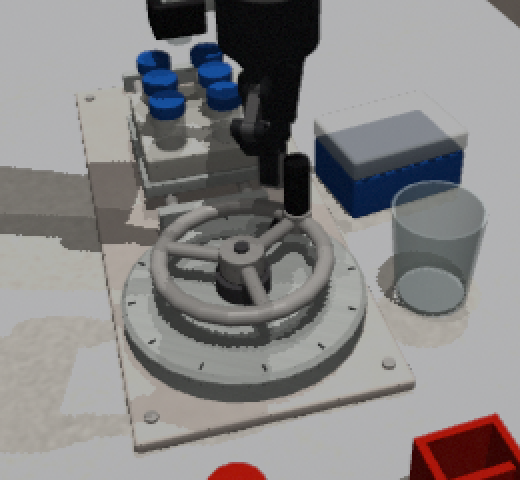

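The crop shows the handle at about (297,185), being pushed along by the finger at (270,165) with a small force of about 2.4 N. I'll continue round the circle.

```bash
python3 -m crank '[{"travel":[5,-4,0],"delta_rot":[0,0,0],"fingers":1},{"travel":[10,-9,0],"delta_rot":[0,0,0],"fingers":1},{"travel":[14,-15,0],"delta_rot":[0,0,0],"fingers":1},{"travel":[17,-21,0],"delta_rot":[0,0,0],"fingers":1},{"travel":[20,-27,0],"delta_rot":[0,0,0],"fingers":1},{"travel":[22,-33,0],"delta_rot":[0,0,0],"fingers":1},{"travel":[24,-40,0],"delta_rot":[0,0,0],"fingers":1},{"travel":[25,-47,0],"delta_rot":[0,0,0],"fingers":1},{"travel":[25,-53,0],"delta_rot":[0,0,0],"fingers":1},{"travel":[24,-60,0],"delta_rot":[0,0,0],"fingers":1}]'
python3 -m crank '[{"travel":[-1,-7,0],"delta_rot":[0,0,0],"fingers":1},{"travel":[-3,-13,0],"delta_rot":[0,0,0],"fingers":1},{"travel":[-6,-19,0],"delta_rot":[0,0,0],"fingers":1},{"travel":[-9,-25,0],"delta_rot":[0,0,0],"fingers":1},{"travel":[-13,-31,0],"delta_rot":[0,0,0],"fingers":1},{"travel":[-18,-36,0],"delta_rot":[0,0,0],"fingers":1},{"travel":[-23,-41,0],"delta_rot":[0,0,0],"fingers":1},{"travel":[-28,-45,0],"delta_rot":[0,0,0],"fingers":1},{"travel":[-34,-48,0],"delta_rot":[0,0,0],"fingers":1},{"travel":[-40,-51,0],"delta_rot":[0,0,0],"fingers":1}]'
python3 - <<'E'
from h import *
s,o=cen("side");print(o)
print(bot.mark_of("side","handle")[:2])
E
```

```text
t: 6.05
ee_pos: [0.5898, -0.1513, 0.0923]
ee_rot: [0.887, 3.013, 0.0]
wrist_force: [0.4, 2.9, -1.2]
gripper_width: 0.0
grip_force: 1.1
t: 7.05
ee_pos: [0.5493, -0.2024, 0.0926]
ee_rot: [0.887, 3.013, -0.001]
wrist_force: [2.4, -1.4, -0.9]
gripper_width: -0.0
grip_force: 1.1
[(np.float64(312.87), np.float64(289.84), 421, 0.98), (np.float64(377.29), np.float64(225.62), 2900, 0.51)]
[{'location': [0.5251, -0.2068, 0.0749], 'confidence': 0.73}]
```

```bash
python3 -m crank '[{"travel":[-6,-2,0],"delta_rot":[0,0,0],"fingers":1},{"travel":[-13,-4,0],"delta_rot":[0,0,0],"fingers":1},{"travel":[-20,-5,0],"delta_rot":[0,0,0],"fingers":1},{"travel":[-27,-5,0],"delta_rot":[0,0,0],"fingers":1},{"travel":[-33,-4,0],"delta_rot":[0,0,0],"fingers":1},{"travel":[-40,-3,0],"delta_rot":[0,0,0],"fingers":1},{"travel":[-47,-1,0],"delta_rot":[0,0,0],"fingers":1},{"travel":[-53,2,0],"delta_rot":[0,0,0],"fingers":1},{"travel":[-59,5,0],"delta_rot":[0,0,0],"fingers":1},{"travel":[-64,9,0],"delta_rot":[0,0,0],"fingers":1}]'
python3 -m crank '[{"travel":[-5,4,0],"delta_rot":[0,0,0],"fingers":1},{"travel":[-10,9,0],"delta_rot":[0,0,0],"fingers":1},{"travel":[-14,15,0],"delta_rot":[0,0,0],"fingers":1},{"travel":[-17,21,0],"delta_rot":[0,0,0],"fingers":1},{"travel":[-20,27,0],"delta_rot":[0,0,0],"fingers":1},{"travel":[-22,33,0],"delta_rot":[0,0,0],"fingers":1},{"travel":[-24,40,0],"delta_rot":[0,0,0],"fingers":1},{"travel":[-25,47,0],"delta_rot":[0,0,0],"fingers":1},{"travel":[-25,53,0],"delta_rot":[0,0,0],"fingers":1},{"travel":[-24,60,0],"delta_rot":[0,0,0],"fingers":1}]'
python3 - <<'E'
from h import *
s,o=cen("side");print(o)
print(bot.mark_of("side","handle")[:2])
cv2.imwrite("pics/s3.png",s["color"][150:390,180:440].repeat(2,0).repeat(2,1))
E
```

```text
t: 8.2
ee_pos: [0.4853, -0.1926, 0.0925]
ee_rot: [0.887, 3.013, -0.0]
wrist_force: [1.9, -1.9, 1.2]
gripper_width: -0.0
grip_force: 1.3
t: 9.2
ee_pos: [0.4611, -0.1321, 0.0921]
ee_rot: [-0.887, -3.013, -0.0]
wrist_force: [-0.2, -2.4, 0.3]
gripper_width: -0.0004
grip_force: 1.2
[(np.float64(301.52), np.float64(436.39), 5284, 0.6), (np.float64(287.42), np.float64(206.34), 1795, 0.44)]
[{'location': [0.5376, 0.0967, 0.0243], 'confidence': 0.46}, {'location': [0.4706, -0.1073, 0.0699], 'confidence': 0.41}]
```

View pics/s3.png

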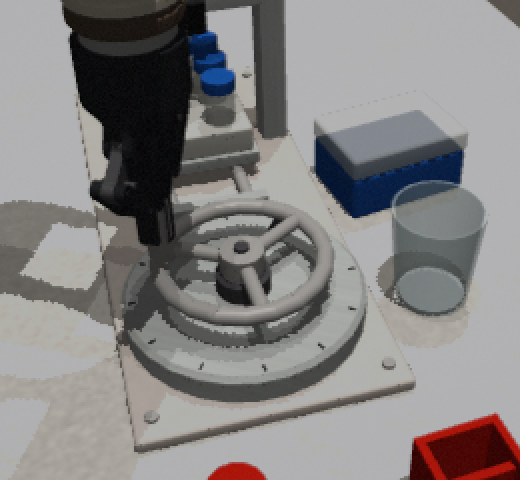

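The handle is hidden behind the finger at (155,220) and the carriage has advanced, so the push is working. I'll continue to just short of the mark.

```bash
python3 -m crank '[{"travel":[1,7,0],"delta_rot":[0,0,0],"fingers":1},{"travel":[3,13,0],"delta_rot":[0,0,0],"fingers":1},{"travel":[6,19,0],"delta_rot":[0,0,0],"fingers":1},{"travel":[9,25,0],"delta_rot":[0,0,0],"fingers":1},{"travel":[13,31,0],"delta_rot":[0,0,0],"fingers":1},{"travel":[18,36,0],"delta_rot":[0,0,0],"fingers":1},{"travel":[23,41,0],"delta_rot":[0,0,0],"fingers":1},{"travel":[28,45,0],"delta_rot":[0,0,0],"fingers":1},{"travel":[34,48,0],"delta_rot":[0,0,0],"fingers":1},{"travel":[40,51,0],"delta_rot":[0,0,0],"fingers":1}]'
python3 -m crank '[{"travel":[4,1,0],"delta_rot":[0,0,0],"fingers":1},{"travel":[8,3,0],"delta_rot":[0,0,0],"fingers":1},{"travel":[12,4,0],"delta_rot":[0,0,0],"fingers":1},{"travel":[16,4,0],"delta_rot":[0,0,0],"fingers":1},{"travel":[19,5,0],"delta_rot":[0,0,0],"fingers":1},{"travel":[22,5,0],"delta_rot":[0,0,0],"fingers":1},{"travel":[22,5,0],"delta_rot":[0,0,0],"fingers":1}]'
cat > m.py <<'E'
from h import *
# template of handle in first picture; match in the new one, subpixel by upsampling
def shift(c,box):
    n=bot.snapshot(c)["color"];cv2.imwrite(f"pics/{c}_now.png",n);o=cv2.imread(f"pics/{c}0.png")
    x0,y0,x1,y1=box;k=8;f=lambda i:cv2.resize(i,None,fx=k,fy=k,interpolation=cv2.INTER_CUBIC)
    T=f(o[y0:y1,x0:x1]);S=f(n[y0-12:y1+12,x0-25:x1+25])
    r=cv2.matchTemplate(S,T,cv2.TM_SQDIFF_NORMED);mn,_,l,_=cv2.minMaxLoc(r)
    return l[0]/k-25,l[1]/k-12,round(mn,4)
if __name__=="__main__":
    print("side",shift("side",(305,220,322,254)),"side head",shift("side",(306,221,321,238)))
    print("top",shift("top",(341,237,357,253)))
    o=cen("side")[1];print(o)
E
python3 m.py; python3 -c "
from plant import bot;print(bot.mark_of('side','handle')[:2])
import cv2;cv2.imwrite('pics/s4.png',cv2.imread('pics/side_now.png')[150:390,180:440].repeat(2,0).repeat(2,1))"
```

```text
t: 10.35
ee_pos: [0.5019, -0.0812, 0.0922]
ee_rot: [-0.887, -3.013, -0.001]
wrist_force: [-2.6, 0.4, -0.8]
gripper_width: 0.0003
grip_force: 1.1
t: 11.05
ee_pos: [0.5242, -0.0768, 0.0924]
ee_rot: [0.887, 3.013, 0.0]
wrist_force: [-0.9, 0.7, 0.1]
gripper_width: 0.0001
grip_force: 0.3
side (-10.0, -1.0, 0.1738) side head (-10.25, -1.25, 0.1863)
top (-24.875, 8.625, 0.3234)
[(np.float64(303.42), np.float64(235.36), 403, 0.59)]
[{'location': [0.5476, -0.0792, 0.0734], 'confidence': 0.61}]
```

View pics/s4.png

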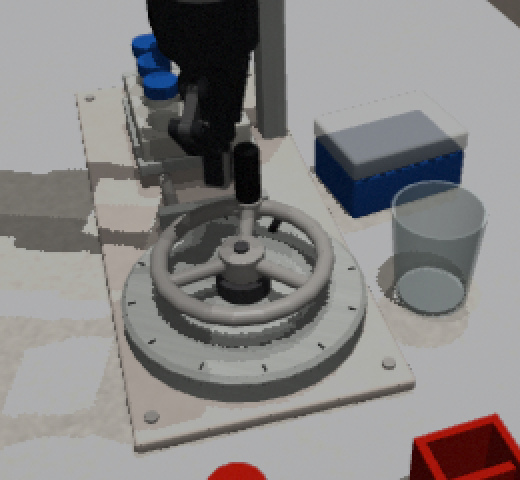

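The crop shows the handle at about (247,172), just short of the black index bar at (275,222). Template matching puts it 10 px, or about 15°, short. I'll creep 12°.

```bash
python3 -m crank '[{"travel":[2,0,0],"delta_rot":[0,0,0],"fingers":1},{"travel":[4,0,0],"delta_rot":[0,0,0],"fingers":1},{"travel":[6,0,0],"delta_rot":[0,0,0],"fingers":1},{"travel":[8,0,0],"delta_rot":[0,0,0],"fingers":1},{"travel":[10,0,0],"delta_rot":[0,0,0],"fingers":1},{"travel":[11.5,-0.5,0],"delta_rot":[0,0,0],"fingers":1},{"travel":[12.5,-1,0],"delta_rot":[0,0,0],"fingers":1},{"travel":[13.5,-1,0],"delta_rot":[0,0,0],"fingers":1},{"travel":[13.5,-1,0],"delta_rot":[0,0,0],"fingers":1}]'
python3 m.py
```

```text
t: 12.25
ee_pos: [0.5373, -0.0778, 0.0923]
ee_rot: [0.887, 3.013, -0.0]
wrist_force: [-0.5, 0.3, 1.2]
gripper_width: -0.0001
grip_force: 0.5
side (-2.875, -0.375, 0.1409) side head (-2.75, -0.5, 0.1406)
top (25.0, 12.0, 0.2859)
[(np.float64(310.66), np.float64(235.72), 410, 0.59)]
```

```bash
python3 -m crank '[{"travel":[1,0,0],"delta_rot":[0,0,0],"fingers":1},{"travel":[2,-0.5,0],"delta_rot":[0,0,0],"fingers":1},{"travel":[3.3,-0.7,0],"delta_rot":[0,0,0],"fingers":1},{"travel":[3.3,-0.7,0],"delta_rot":[0,0,0],"fingers":1}]'
python3 m.py
python3 -m crank '[{"travel":[-10,4,0],"delta_rot":[0,0,0],"fingers":1},{"travel":[-20,8,0],"delta_rot":[0,0,0],"fingers":1},{"travel":[-25,8,20],"delta_rot":[0,0,0],"fingers":1},{"travel":[-30,8,50],"delta_rot":[0,0,0],"fingers":1},{"travel":[-60,8,85],"delta_rot":[0,0,0],"fingers":1},{"travel":[-100,30,110],"delta_rot":[0,0,0],"fingers":1},{"travel":[-130,60,130],"delta_rot":[0,0,0],"fingers":1},{"travel":[-160,90,130],"delta_rot":[0,0,0],"fingers":1},{"travel":[-180,120,130],"delta_rot":[0,0,0],"fingers":1},{"travel":[-180,140,130],"delta_rot":[0,0,0],"fingers":1}]'
python3 m.py
python3 -c "
import cv2,numpy as np
f=lambda n,c:cv2.resize(cv2.imread(f'pics/{n}.png')[c[1]:c[1]+60,c[0]:c[0]+80],None,fx=5,fy=5,interpolation=cv2.INTER_CUBIC)
cv2.imwrite('pics/cmp.png',np.vstack([np.hstack([f('side0',(275,215)),f('side_now',(275,215))]),np.hstack([f('top0',(315,225)),f('top_now',(315,225))])]))"
```

```text
t: 12.9
ee_pos: [0.5406, -0.0785, 0.0923]
ee_rot: [0.887, 3.014, 0.0]
wrist_force: [-0.4, 0.4, 1.0]
gripper_width: 0.0001
grip_force: 0.6
side (-1.0, -0.125, 0.1304) side head (-1.0, -0.25, 0.1211)
top (25.0, 9.5, 0.2898)
[(np.float64(312.63), np.float64(237.07), 410, 0.84)]
t: 14.15
ee_pos: [0.3578, 0.0632, 0.2219]
ee_rot: [0.886, 3.013, 0.0]
wrist_force: [1.0, 0.1, -0.2]
gripper_width: -0.0002
grip_force: 0.0
side (-0.875, -0.125, 0.061) side head (-1.0, -0.125, 0.0323)
top (-0.625, 0.625, 0.0189)
[(np.float64(312.87), np.float64(237.48), 366, 0.69)]
```

View pics/cmp.png

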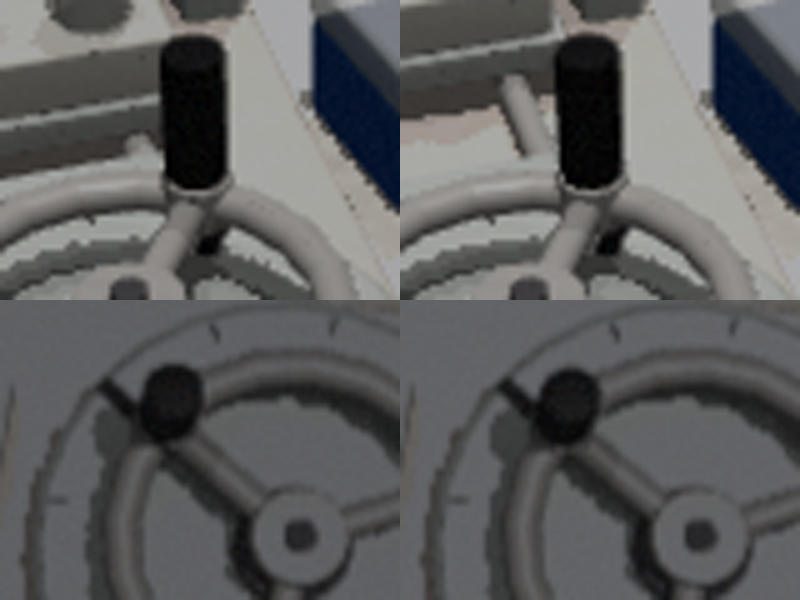

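The side-by-side pictures, start against now, show the handle about 1 px short in both views, which is about 1.4° (1.6 mm). I'll return and nudge it by that amount.

```bash
python3 -m crank '[{"travel":[20,-50,0],"delta_rot":[0,0,0],"fingers":1},{"travel":[60,-80,0],"delta_rot":[0,0,0],"fingers":1},{"travel":[100,-110,0],"delta_rot":[0,0,0],"fingers":1},{"travel":[130,-130,0],"delta_rot":[0,0,0],"fingers":1},{"travel":[145,-132,-20],"delta_rot":[0,0,0],"fingers":1},{"travel":[150,-132,-60],"delta_rot":[0,0,0],"fingers":1},{"travel":[155,-132,-100],"delta_rot":[0,0,0],"fingers":1},{"travel":[160,-132,-130],"delta_rot":[0,0,0],"fingers":1},{"travel":[160,-132,-130],"delta_rot":[0,0,0],"fingers":1},{"travel":[160,-132,-130],"delta_rot":[0,0,0],"fingers":1}]'
python3 -m crank '[{"travel":[5,-3,0],"delta_rot":[0,0,0],"fingers":1},{"travel":[10,-5,0],"delta_rot":[0,0,0],"fingers":1},{"travel":[14,-7,0],"delta_rot":[0,0,0],"fingers":1},{"travel":[17,-8,0],"delta_rot":[0,0,0],"fingers":1},{"travel":[19,-8,0],"delta_rot":[0,0,0],"fingers":1},{"travel":[20,-8.2,0],"delta_rot":[0,0,0],"fingers":1},{"travel":[20.8,-8.3,0],"delta_rot":[0,0,0],"fingers":1},{"travel":[21.6,-8.4,0],"delta_rot":[0,0,0],"fingers":1},{"travel":[21.6,-8.4,0],"delta_rot":[0,0,0],"fingers":1}]'
python3 m.py
python3 -m crank '[{"travel":[-10,4,0],"delta_rot":[0,0,0],"fingers":1},{"travel":[-20,8,0],"delta_rot":[0,0,0],"fingers":1},{"travel":[-25,8,20],"delta_rot":[0,0,0],"fingers":1},{"travel":[-30,8,50],"delta_rot":[0,0,0],"fingers":1},{"travel":[-60,8,85],"delta_rot":[0,0,0],"fingers":1},{"travel":[-100,30,110],"delta_rot":[0,0,0],"fingers":1},{"travel":[-130,60,130],"delta_rot":[0,0,0],"fingers":1},{"travel":[-160,90,130],"delta_rot":[0,0,0],"fingers":1},{"travel":[-180,120,130],"delta_rot":[0,0,0],"fingers":1},{"travel":[-180,140,130],"delta_rot":[0,0,0],"fingers":1}]'
python3 m.py
```

```text
t: 15.4
ee_pos: [0.5202, -0.0713, 0.0924]
ee_rot: [-0.888, -3.012, 0.0]
wrist_force: [-0.3, 0.3, 0.8]
gripper_width: 0.0006
grip_force: 0.0
t: 16.3
ee_pos: [0.5418, -0.0786, 0.0922]
ee_rot: [-0.887, -3.013, -0.0]
wrist_force: [-1.6, 0.0, 0.3]
gripper_width: -0.0002
grip_force: 0.9
side (-0.25, -0.125, 0.1364) side head (-0.375, -0.125, 0.1365)
top (25.0, 7.875, 0.3036)
[(np.float64(262.31), np.float64(203.71), 2289, 0.74), (np.float64(313.37), np.float64(237.18), 412, 0.62)]
t: 17.55
ee_pos: [0.3596, 0.0627, 0.2219]
ee_rot: [0.886, 3.013, 0.0]
wrist_force: [0.8, -1.3, -0.5]
gripper_width: 0.0001
grip_force: 0.0
side (-0.125, -0.125, 0.0693) side head (-0.25, -0.125, 0.0425)
top (-0.25, 0.25, 0.0078)
[(np.float64(313.53), np.float64(236.58), 401, 0.92), (np.float64(426.36), np.float64(409.69), 6055, 0.59)]
```

```bash
python3 -c "
from plant import bot;print(bot.finish_job())"
```

```text
the job is handed in; nothing more can be done
None
```

The hand wheel was pushed clockwise through one full turn and the handle is back over its index mark, within about 0.5° by the last pictures; the arm is clear of everything and the job is handed in at about 18 s.

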